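# Set up the drying stand and hang up the washed tumblers

## Task

The washing-up is done: take the red cap off the drying stand's square spindle and stand it in the small wooden dish. Next put the stand together by slipping the peg wheel's square hub over the spindle, fully home and flat on the base, and then put every washed tumbler upside down over a peg of its own, rim flat on the peg's saucer. Put things down gently rather than dropping them, and leave the other things on the worktop where they are.

Things in the scene. Friction and masses are not known exactly. Their poses are not given: they have to be found in the camera images.
- wheel: peg wheel, loose, about 0.45 kg, same after each quarter turn. Origin: centre of underside, z up. Black square hub to grip it by, 32.5 mm wide, 60 mm tall, with a 20.5 mm square bore right through, sides along x and y. Arms 8 mm thick along +-x and +-y end, 75 mm from the axis, in a white saucer (60 mm wide, 10 mm high) with an upright wooden peg, 20 mm thick, tip 90 mm above the underside.
- spindle_foot (a point): foot of the drying stand's brass square spindle, on the top face of its fixed steel disc (224 mm wide, 16 mm high). Spindle: upright, 18 mm square, sides along the point's x and y, rising 50 mm; its top 6 mm are narrowed to 14 mm. The hub slips over it (1.2 mm play a side) until the wheel's underside lies on the disc. Stand: robot's left; the wheel starts at its right.
- cap: red rubber cap, loose, about 60 g, 32.5 mm square and 58 mm tall, open below: a 20.5 mm square bore, 52 mm deep. Origin: centre of its underside, z up, sides along x and y. It starts pushed down over the spindle, standing on the disc; it lifts straight off.
- dish_in (a point): small square dark wooden dish, fixed, 80 mm outside, 72 mm inside, 14 mm high. The point is the centre of its inner floor, 4 mm above the table
- peg1 (a point): foot of peg 1 of the wheel: on the peg's axis, on the saucer's top face, where a tumbler's rim rests (at +x, 75 mm from the hub axis, 10 mm above the underside); moves with the wheel
- peg2 (a point): foot of peg 2 of the wheel: on the peg's axis, on the saucer's top face, where a tumbler's rim rests (at +y, 75 mm from the hub axis, 10 mm above the underside); moves with the wheel
- peg3 (a point): foot of peg 3 of the wheel: on the peg's axis, on the saucer's top face, where a tumbler's rim rests (at -x, 75 mm from the hub axis, 10 mm above the underside); moves with the wheel
- peg4 (a point): foot of peg 4 of the wheel: on the peg's axis, on the saucer's top face, where a tumbler's rim rests (at -y, 75 mm from the hub axis, 10 mm above the underside); moves with the wheel
- tumbler1: blue square tumbler with black bottom, about 90 g, absent in some starts: 46 mm square, 100 mm long, walls 3 mm, inside 40 mm square and 94 mm deep. Origin: on its axis at mid-length; x points out of the mouth (rim at x = +50 mm, bottom at -50 mm). Starts lying on its side on the table, mouth pointing to the left (+y) and somewhat away from the robot.
- tumbler2: orange square tumbler with black bottom, about 90 g, absent in some starts: 46 mm square, 100 mm long, walls 3 mm, inside 40 mm square and 94 mm deep. Origin: on its axis at mid-length; x points out of the mouth (rim at x = +50 mm, bottom at -50 mm). Starts lying on its side on the table, mouth pointing to the left (+y) and somewhat away from the robot.
- tumbler3: green square tumbler with black bottom, about 90 g, absent in some starts: 46 mm square, 100 mm long, walls 3 mm, inside 40 mm square and 94 mm deep. Origin: on its axis at mid-length; x points out of the mouth (rim at x = +50 mm, bottom at -50 mm). Starts lying on its side on the table, mouth pointing to the left (+y) and somewhat away from the robot.
- tumbler4: yellow square tumbler with black bottom, about 90 g, absent in some starts: 46 mm square, 100 mm long, walls 3 mm, inside 40 mm square and 94 mm deep. Origin: on its axis at mid-length; x points out of the mouth (rim at x = +50 mm, bottom at -50 mm). Starts lying on its side on the table, mouth pointing to the left (+y) and somewhat away from the robot.
- salt: white salt shaker, 40 mm wide, 90 mm tall, loose; not part of the job. Origin: middle of its underside
- jam: amber jam jar, 60 mm wide, 90 mm tall, loose; not part of the job. Origin: middle of its underside
- mug: blue mug, 80 mm wide, 90 mm tall, loose; not part of the job. Origin: middle of its underside
- bowl: white bowl, 140 mm wide, 55 mm tall, loose; not part of the job. Origin: middle of its underside
- spatula: wooden spatula lying flat, loose; not part of the job. Origin: middle of its underside
- sponge: yellow sponge block, 100 x 65 x 30 mm, loose; not part of the job. Origin: middle of its underside
- soap: green soap bottle, 60 mm wide, 170 mm tall, loose; not part of the job. Origin: middle of its underside
Not all that is in view belongs to the job. What is shaped like the wheel but orange is not meant.

How it is judged (in metres and radians):
On the way, in this order (a step that is already met when the one before it is completed fails the run):
1. the red cap stands in the dish (horizontal distance between cap and dish_in below 0.03 m and z of cap in the frame of dish_in below 0.006 m and angle between cap's own z axis and vertical below 0.1 rad and contact force between cap and the fingers below 0.05 N), for 0.2 s.
2. the peg wheel is fully home on the square spindle (horizontal distance between wheel and spindle_foot below 0.004 m and z of wheel in the frame of spindle_foot below 0.004 m and angle between wheel's own z axis and vertical below 0.04 rad), for 0.3 s.
At the end, for the whole second after the job is handed in: Cap upright in the dish, within 30 mm of its middle. Wheel home on the spindle: within 4 mm in height and centre. Each tumbler upside down over a peg: vertical to 0.09 rad, axis within 18 mm of the peg, rim within 6 mm of the saucer. All at rest (all of step 2 and horizontal distance between cap and dish_in below 0.03 m and z of cap in the frame of dish_in below 0.006 m and angle between cap's own z axis and vertical below 0.1 rad and linear speed of each of cap, wheel, tumbler1, tumbler2, tumbler3, tumbler4 below 0.03 m/s and angle between each of tumbler1, tumbler2, tumbler3, tumbler4's own x axis and vertical above 3.05 rad and ((horizontal distance between tumbler1 and peg1 below 0.018 m and z of tumbler1 in the frame of peg1 below 0.056 m) or (horizontal distance between tumbler1 and peg2 below 0.018 m and z of tumbler1 in the frame of peg2 below 0.056 m) or (horizontal distance between tumbler1 and peg3 below 0.018 m and z of tumbler1 in the frame of peg3 below 0.056 m) or (horizontal distance between tumbler1 and peg4 below 0.018 m and z of tumbler1 in the frame of peg4 below 0.056 m)) and ((horizontal distance between tumbler2 and peg1 below 0.018 m and z of tumbler2 in the frame of peg1 below 0.056 m) or (horizontal distance between tumbler2 and peg2 below 0.018 m and z of tumbler2 in the frame of peg2 below 0.056 m) or (horizontal distance between tumbler2 and peg3 below 0.018 m and z of tumbler2 in the frame of peg3 below 0.056 m) or (horizontal distance between tumbler2 and peg4 below 0.018 m and z of tumbler2 in the frame of peg4 below 0.056 m)) and ((horizontal distance between tumbler3 and peg1 below 0.018 m and z of tumbler3 in the frame of peg1 below 0.056 m) or (horizontal distance between tumbler3 and peg2 below 0.018 m and z of tumbler3 in the frame of peg2 below 0.056 m) or (horizontal distance between tumbler3 and peg3 below 0.018 m and z of tumbler3 in the frame of peg3 below 0.056 m) or (horizontal distance between tumbler3 and peg4 below 0.018 m and z of tumbler3 in the frame of peg4 below 0.056 m)) and ((horizontal distance between tumbler4 and peg1 below 0.018 m and z of tumbler4 in the frame of peg1 below 0.056 m) or (horizontal distance between tumbler4 and peg2 below 0.018 m and z of tumbler4 in the frame of peg2 below 0.056 m) or (horizontal distance between tumbler4 and peg3 below 0.018 m and z of tumbler4 in the frame of peg3 below 0.056 m) or (horizontal distance between tumbler4 and peg4 below 0.018 m and z of tumbler4 in the frame of peg4 below 0.056 m))); the robot touches nothing.
It fails at once if a bystander was displaced by more than 40 mm (distance of any of salt, jam, mug, bowl, spatula, sponge, soap from where it was at the start of the episode above 0.04 m).
It fails at once if a tumbler was dropped (falling freely at over 1 m/s, from some 60 mm or more) ((linear speed of tumbler1 above 1 m/s and contact force between tumbler1 and the fingers below 0.05 N and height (world z) of tumbler1 above 0.085 m) or (linear speed of tumbler2 above 1 m/s and contact force between tumbler2 and the fingers below 0.05 N and height (world z) of tumbler2 above 0.085 m) or (linear speed of tumbler3 above 1 m/s and contact force between tumbler3 and the fingers below 0.05 N and height (world z) of tumbler3 above 0.085 m) or (linear speed of tumbler4 above 1 m/s and contact force between tumbler4 and the fingers below 0.05 N and height (world z) of tumbler4 above 0.085 m)).
It fails at once if the wheel was dropped (falling freely at over 1 m/s) (linear speed of wheel above 1 m/s and contact force between wheel and the fingers below 0.05 N and height (world z) of wheel above 0.03 m).
Of tumbler1, tumbler2, tumbler3, tumbler4 only 3 to 4 are there at a start; the rules pass over those that are not, and their reading is None.
At some moment in a run one of tumbler1, tumbler2, tumbler3, tumbler4, wheel may be knocked a few centimetres aside while the robot is not near it.
It also fails if it takes over 208 s, if anything falls off the work surface, if the arm or the gripper's body presses on something with over 40 N, if the wrist force passes 120 N, or if a joint passes its speed limit or range.

## Robot

A 6-joint arm with a two-finger parallel gripper is mounted at the origin on the work surface. World frame = base frame: x ahead of the robot, y to its left, z up, the work surface at z = 0. Lengths are in mm, angles in rad, forces in N, time in s.
With the tool pointing down it reaches from about 275 to 825 mm from the base axis. Payload 5.2 kg.
Tool frame: the origin (TCP) lies at the very end of the fingers, on their centre line; the grasp point (between the pads) lies 19 mm behind it; z points along the fingers, y is the direction in which the jaws open and shut (so a half turn about z gives the same grasp; the last joint's range is limited). The gripper opens to 93 mm and grips with 3 to 60 N. Pads are 15 mm wide; open, the fingers measure 128 mm over their backs; the gripper's body (75 mm by 188 mm) begins 65 mm behind the grasp point.
Start: joints at [-1.325, 0.259, 1.535, -0, 1.348, -0.203], TCP at [238.657, -495.528, 218.653] pointing down, gripper open.
Joint ranges: [-3.14, 3.14], [-0.91, 2.08], [0.19, 2.58], [-1.22, 4.36], [0.22, 2.71], [-3.12, 3.12]. Speed limits (rad/s): [2.57, 2.57, 3.14, 3.14, 3.14, 3.14].

## Interface

Orientations are given as [roll, pitch, yaw] about the fixed x, y, z axes, in that order (R = Rz(yaw) Ry(pitch) Rx(roll)).
In Python, from bench import robot gives the robot as it stands. The module is installed in compiled form; this text tells all that it offers. Calls block until the motion is done:
- robot.move_ptp(position, orientation): joint-space move of the TCP to a pose.
- robot.move_linear(position, ori=None, speed=150, f_stop=None): straight line of the TCP; ori=None keeps the orientation; speed is the mean speed in mm/s. With f_stop (N) it stops when the force on the tool has changed by that much, and returns True; else False.
- robot.move_j(angles): joint-space move.
- robot.move_gripper(opening): opening from 0.0 (shut) to 1.0 (fully open); the grip force is fixed at half the most; returns when the fingers have stopped.
- robot.sleep(seconds).
- robot.inverse_kinematics(position, orientation): joint angles nearest the present ones, or None.
- robot.get_image(name): name is "scene" or "side" or "wrist"; returns a dict with "img" (420x560x3 uint8, blue, green, red), "fovy" (degrees; the focal length in pixels is half the picture's height over the tangent of half this angle, whatever the lens; pixels are square), "cx", "cy" (the principal point, pixels), "eye" and "orientation" of the camera in the world. Camera axes: x right, y down, z forward; pixel columns grow to the right and rows downward; lengths in mm; the calibration is good to about 2 mm. A picture is of the moment at which its call begins. There is no depth.
A pose or a line that the arm cannot do raises robot.MotionError and nothing moves.
- robot.hand_in(): hands the job in, once; it reports no verdict.
Readings, each from a call of its own:
- robot.current_t(): time.
- robot.current_qpos(): joint angles.
- robot.current_joint_vel(): joint speeds.
- robot.current_joint_efforts(): joint torques, N m.
- robot.current_tcp_pos(): TCP position.
- robot.current_eef_rot(): TCP orientation.
- robot.current_contact_force(): force on the tool from outside, world axes, zero at the start.
- robot.current_ft_torque(): the same for the moment, N m.
- robot.current_gripper_width(): opening from 0.0 (shut) to 1.0 (fully open).
Only numpy, scipy, OpenCV 4.12 (cv2) and the standard library are available. Lean on these libraries where they do the work, as an engineer would, in place of code of your own. Each camera call takes 0.05 s, during which the arm holds its last target.

## Working session

There is one attempt and no reset: what is moved stays moved. The work goes in short steps, each a Python script; the robot and the scene stay as the last script left them, time stands still between calls to the robot, and variables do not carry over. Pictures are saved under pics/ and viewed, and the job is handed in when it is done.

```bash
mkdir -p pics; ls; python3 - <<'E'
from bench import robot
import cv2
for n in ["scene","side","wrist"]:
    d=robot.get_image(n); cv2.imwrite(f"pics/{n}0.png",d["img"])
    print(n,{k:v for k,v in d.items() if k!="img"})
print(robot.current_t())
E
```

```text
pics
scene {'fovy': 53.64351780819473, 'cx': 282.2365380491146, 'cy': 211.47719699388156, 'eye': array([1313.66554274,  483.13505898,  670.79916732]), 'orientation': array([-2.16240453,  0.01061006,  2.123264  ])}
side {'fovy': 56.3548811841321, 'cx': 287.74980626993295, 'cy': 205.90815734778903, 'eye': array([ 251.37236838, 1012.13307349,  882.18107771]), 'orientation': array([-2.23475994,  0.01151525, -2.89430449])}
wrist {'fovy': 64.03696900180152, 'cx': 278.29741715891396, 'cy': 208.80106129354513, 'eye': array([ 314.21428585, -458.39823641,  384.55483391]), 'orientation': array([ 2.83453173e+00,  1.92279666e-03, -1.12216272e+00])}
0.15
```

View pics/scene0.png

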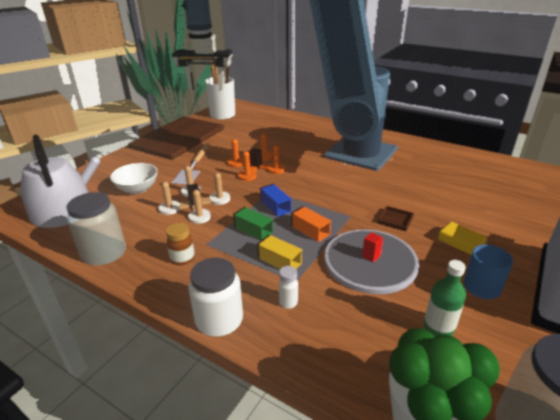

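View pics/side0.png

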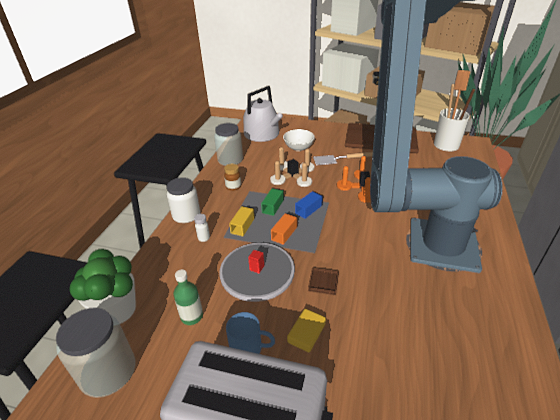

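View pics/wrist0.png

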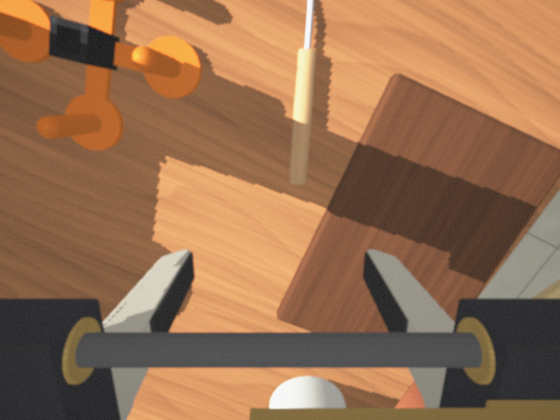

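```bash
cat > h.py <<'E'
from bench import robot
import numpy as np, cv2
from scipy.spatial.transform import Rotation as R
def rot(o): return R.from_euler('xyz',o).as_matrix()
def cam(n,save=None):
    d=robot.get_image(n)
    if save: cv2.imwrite(f"pics/{save}.png",d["img"])
    d["f"]=210/np.tan(np.radians(d["fovy"])/2); d["M"]=rot(d["orientation"]); return d
def ray(d,u,v):
    r=d["M"]@np.array([(u-d["cx"])/d["f"],(v-d["cy"])/d["f"],1.]); return r
def onz(d,u,v,z):
    r=ray(d,u,v); return d["eye"]+r*(z-d["eye"][2])/r[2]
def proj(d,P):
    p=d["M"].T@(np.asarray(P,float)-d["eye"]); return np.array([d["cx"]+d["f"]*p[0]/p[2],d["cy"]+d["f"]*p[1]/p[2]])
def tri(a,pa,b,pb):
    r1,r2=ray(a,*pa),ray(b,*pb);r1/=np.linalg.norm(r1);r2/=np.linalg.norm(r2)
    t=np.linalg.lstsq(np.c_[r1,-r2],b["eye"]-a["eye"],rcond=None)[0]
    A,B=a["eye"]+t[0]*r1,b["eye"]+t[1]*r2; return (A+B)/2,np.linalg.norm(A-B)
def crop(img,x0,y0,x1,y1,name,k):
    cv2.imwrite(f"pics/{name}.png",cv2.resize(img[y0:y1,x0:x1],None,fx=k,fy=k,interpolation=cv2.INTER_CUBIC))
DOWN=lambda yaw:[np.pi,0,yaw]
E
python3 - <<'E'
from h import *
s=cam("scene");d=cam("side")
print("rot",robot.current_eef_rot(), robot.current_gripper_width())
for n,a,b,z in [("capbase",(372,250),(256,265),None),("disc",(371,259),(256,271),16),("dish",(396,217),(323,281),10),("hub",(193,188),(293,167),60),("blue",(276,201),(309,205),23),("green",(253,222),(273,202),23),("orange",(311,223),(285,229),23),("yel",(280,252),(241,221),23),("sponge",(463,238),(307,330),15),("salt",(288,288),(202,228),45),("jam",(180,243),(232,177),45),("soap",(447,300),(187,296),85),("mug",(488,270),(244,335),45),("bowl",(134,180),(299,142),30)]:
    p,e=tri(s,a,d,b); print(n,p.round(),round(e,1), onz(s,*a,z).round() if z else "", onz(d,*b,z).round() if z else "")
crop(s["img"],140,130,440,300,"s1",2.6)
crop(d["img"],200,120,360,310,"d1",3.1)
E
```

```text
rot [-3.14078081e+00 -1.42187714e-04  4.48726573e-01] 1.0004725106338803
capbase [547. 257.  36.] 6.4  
disc [549. 258.  10.] 5.5 [553. 257.  16.] [547. 266.  16.]
dish [348. 251.  12.] 5.2 [342. 248.  10.] [348. 252.  10.]
hub [ 565. -287.   46.] 19.7 [ 572. -285.   60.] [ 558. -248.   60.]
blue [458. -74.  22.] 0.2 [459. -73.  23.] [457. -73.  23.]
green [587. -63.  25.] 7.5 [580. -70.  23.] [587. -60.  23.]
orange [508.  70.  24.] 4.6 [504.  67.  23.] [508.  72.  23.]
yel [661.  69.  30.] 8.1 [650.  60.  23.] [664.  67.  23.]
sponge [358. 429.  18.] 1.3 [353. 428.  15.] [359. 427.  15.]
salt [766. 152.  44.] 1.5 [766. 152.  45.] [765. 154.  45.]
jam [ 774. -147.   48.] 4.1 [ 769. -153.   45.] [ 775. -148.   45.]
soap [670. 449.  84.] 1.6 [672. 450.  85.] [669. 449.  85.]
mug [499. 502.  53.] 0.1 [489. 503.  45.] [501. 498.  45.]
bowl [ 594. -513.   27.] 7.9 [ 593. -517.   30.] [ 592. -501.   30.]
```

View pics/s1.png

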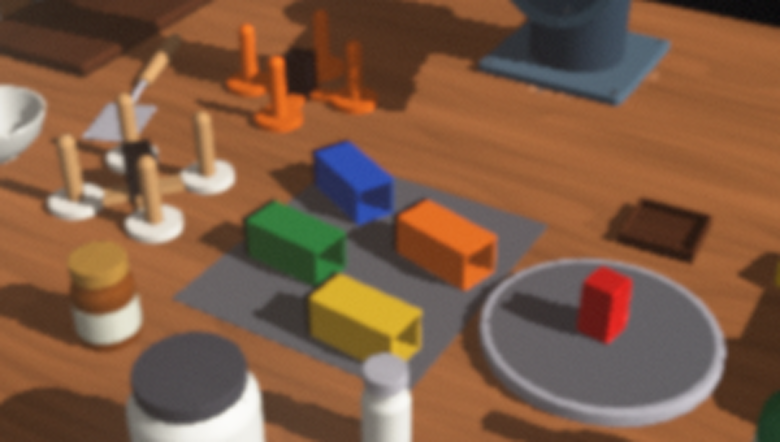

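View pics/d1.png

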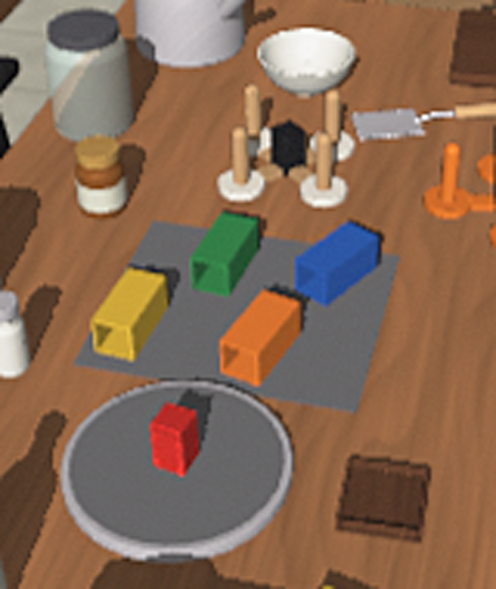

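```bash
python3 - <<'E'
from h import *
t=robot.current_t()
robot.move_ptp([430,250,260],DOWN(0.0))
print(robot.current_t()-t, robot.current_tcp_pos(),robot.current_qpos().round(2))
w=cam("wrist","w1"); 
np.save("w1.npy",w,allow_pickle=True)
print(w["eye"],w["orientation"])
for p in [(548,257,74),(548,257,16),(348,251,4)]: print(proj(w,p))
E
```

```text
2.7167 [430.3818122  249.45785019 259.90483918] [ 0.3   0.14  1.59 -0.    1.42  1.87]
[514.36578716 249.63180166 426.53409448] [ 2.83413990e+00 -3.05907153e-04 -1.57182932e+00]
[270.55600799  65.80386006]
[271.6632855   71.07860654]
[277.3148394 231.5521797]
```

View pics/w1.png

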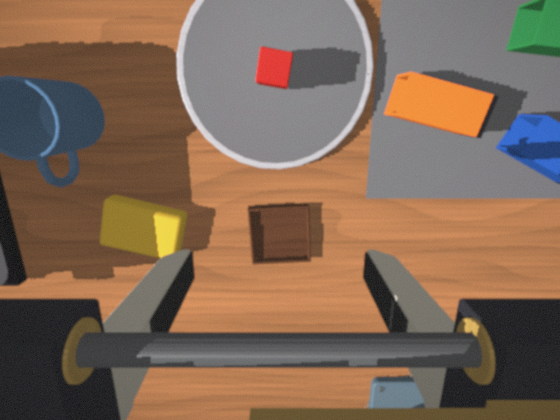

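```bash
python3 - <<'E'
from h import *
im=cv2.imread("pics/w1.png"); crop(im,235,30,325,105,"w1c",8); crop(im,235,190,325,275,"w1d",7)
E
```

```text
(no output)
```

View pics/w1c.png

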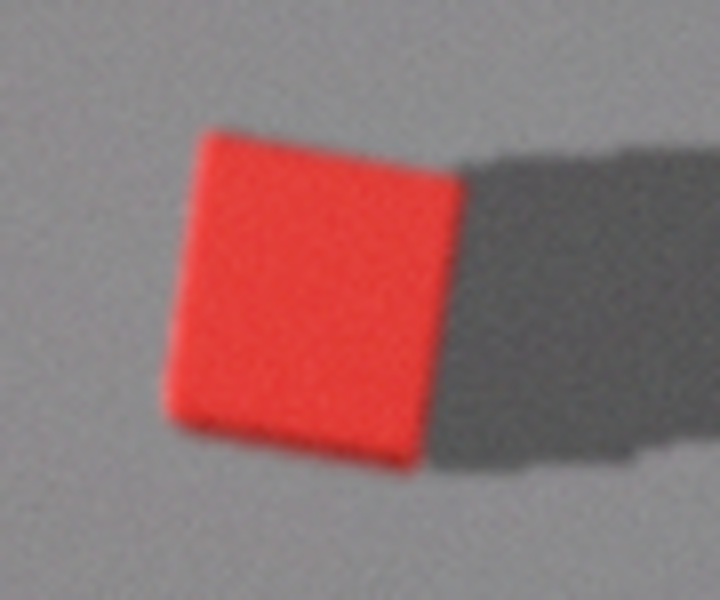

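View pics/w1d.png

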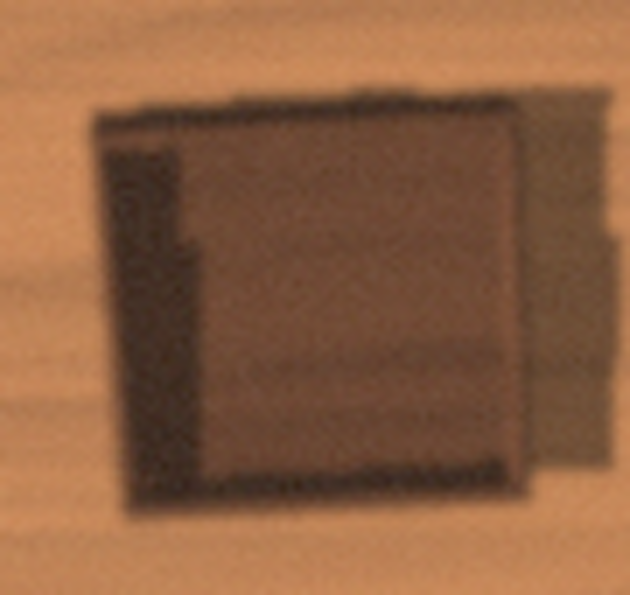

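```bash
python3 - <<'E'
from h import *
w=np.load("w1.npy",allow_pickle=True).item()
def quad(pts,k,o,z):
    P=np.array([onz(w,o[0]+a/k,o[1]+b/k,z)[:2] for a,b in pts]); E=np.roll(P,-1,0)-P
    print(P.mean(0).round(1),np.linalg.norm(E,axis=1).round(1),[round(float(a),3) for a in (np.arctan2(E[:,1],E[:,0]))%(np.pi/2)])
quad([(205,133),(462,178),(420,449),(172,412)],8,(235,30),74)
quad([(97,118),(517,105),(525,490),(130,510)],7,(235,190),14)
E
```

```text
[547.  253.3] [31.1 30.9 30.8 31.5] [1.411, 1.414, 1.431, 1.425]
[347.9 247. ] [77.2 78.  76.6 79.8] [0.031, 0.046, 0.055, 0.053]
```

```bash
python3 - <<'E'
from h import *
t=robot.current_t()
for i,y in enumerate([-0.151,-0.151+np.pi]):
    q=robot.inverse_kinematics([547,255,220],DOWN(y)); print(q)
    robot.move_ptp([547,255,220],DOWN(y))
    w=cam("wrist",f"c{i}"); np.save(f"c{i}.npy",w,allow_pickle=True)
    p=proj(w,(547,254,74)); print(p,robot.current_tcp_pos().round(2)); x,yy=int(p[0])-40,int(p[1])-40
    print(x,yy); crop(w["img"],x,yy,x+80,yy+80,f"c{i}c",7)
print(robot.current_t()-t)
a=cv2.imread("pics/c0c.png");b=cv2.imread("pics/c1c.png")
cv2.imwrite("pics/cc.png",cv2.resize(np.hstack([a,b]),(800,400)))
E
```

```text
[ 2.51589256e-01  3.53959534e-01  1.39840048e+00 -4.44089210e-16
  1.38923264e+00  1.97338558e+00]
[278.64895722 193.65374605] [546.65 254.7  219.87]
238 153
[ 0.25158926  0.35395953  1.39840048  0.          1.38923264 -1.16820707]
[277.18686516 195.68207099] [546.96 255.01 220.09]
237 155
3.3083
```

View pics/cc.png

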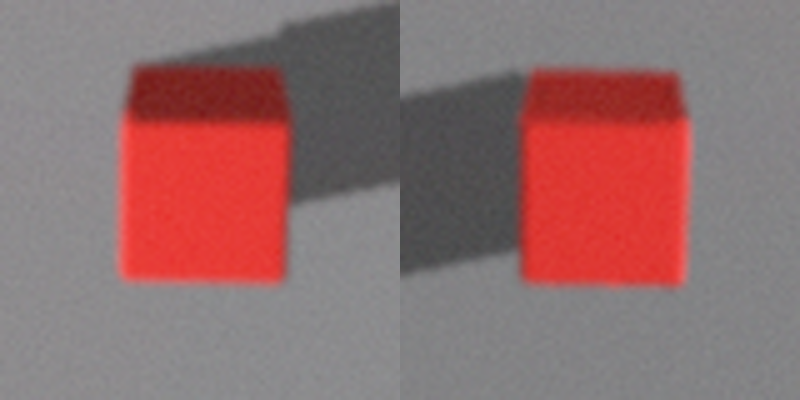

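```bash
cat >> h.py <<'E'
def quad(w,pts,k,o,z):
    P=np.array([onz(w,o[0]+a/k,o[1]+b/k,z)[:2] for a,b in pts]); E=np.roll(P,-1,0)-P
    print(P.mean(0).round(1),np.linalg.norm(E,axis=1).round(1),[round(float(a),3) for a in (np.arctan2(E[:,1],E[:,0]))%(np.pi/2)]); return P.mean(0)
E
python3 - <<'E'
from h import *
a=np.load("c0.npy",allow_pickle=True).item();b=np.load("c1.npy",allow_pickle=True).item()
print(quad(a,[(123,119),(288,122),(285,283),(122,279)],5,(238,153),74))
print(quad(b,[(122,121),(289,121),(286,285),(121,283)],5,(237,155),74))
E
```

```text
[547.2 253.7] [31.2 32.  31.8 31.7] [1.4, 1.416, 1.393, 1.398]
[547.21997121 253.71958121]
[547.2 254.7] [31.7 32.8 32.3 32.4] [1.419, 1.416, 1.407, 1.398]
[547.16735082 254.6687999 ]
```

```bash
python3 - <<'E'
from h import *
t=robot.current_t(); y=-0.16+np.pi
robot.move_gripper(0.65)
print(robot.move_linear([547.2,254.2,120],DOWN(y)))
print(robot.move_linear([547.2,254.2,42],DOWN(y),speed=80,f_stop=8), robot.current_tcp_pos().round(2),robot.current_eef_rot().round(3))
robot.move_gripper(0.0)
print(robot.current_gripper_width()*93, robot.current_contact_force().round(2),robot.current_tcp_pos().round(2))
robot.move_linear([547.2,254.2,130],DOWN(y),speed=80)
print(robot.current_contact_force().round(2))
w=cam("wrist","cg");print(robot.current_t()-t)
E
```

```text
False
False [547.69 254.34  42.58] [3.141e+00 1.000e-03 2.982e+00]
32.23246194581788 [-0.16  0.03  1.27] [547.28 254.21  42.18]
[ 0.29 -0.28 -0.9 ]
4.5333
```

View pics/cg.png

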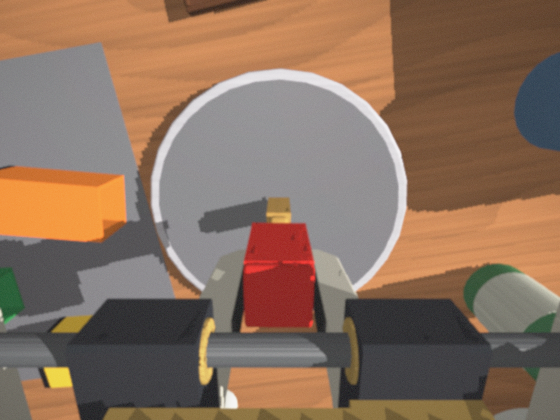

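```bash
python3 - <<'E'
from h import *
t=robot.current_t(); y=0.05+np.pi
robot.move_linear([347.9,247.5,120],DOWN(y),speed=200)
robot.move_linear([347.9,247.5,50],DOWN(y),speed=120)
print(robot.move_linear([347.9,247.5,29.5],DOWN(y),speed=30,f_stop=4), robot.current_tcp_pos().round(2),robot.current_contact_force().round(2))
robot.move_gripper(0.55); 
robot.move_linear([347.9,247.5,130],DOWN(y),speed=120)
# view of wheel
robot.move_ptp([547,200,250],DOWN(-0.2))
robot.move_ptp([540,-265,260],DOWN(-0.45))
w=cam("wrist","wh0");np.save("wh0.npy",w,allow_pickle=True)
d=cam("side","side1");print(robot.current_t()-t)
print(robot.current_qpos().round(2),proj(w,(562,-270,0)))
E
```

```text
True [347.56 247.35  30.11] [0.46 0.26 3.78]
8.55
[-0.64  0.33  1.34  0.    1.48  1.38] [275.15503387 153.44581028]
```

View pics/wh0.png

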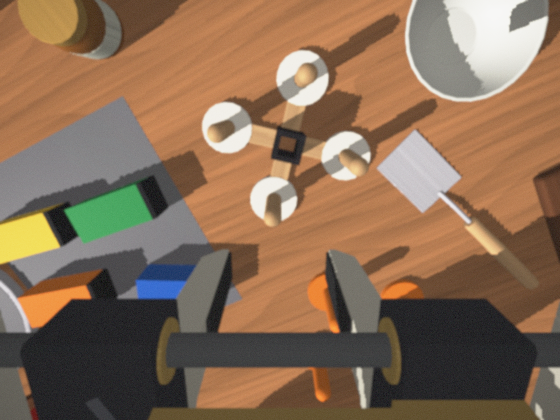

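View pics/side1.png

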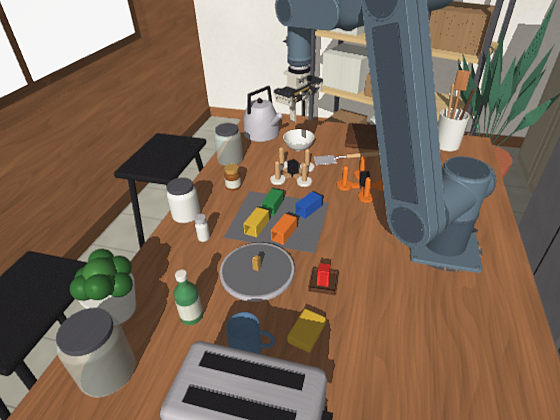

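```bash
python3 - <<'E'
from h import *
w=np.load("wh0.npy",allow_pickle=True).item()
S=np.array([onz(w,*p,10)[:2] for p in [(303,78),(227,128),(274,201),(347,156)]])
print(S.round(1),S.mean(0)); print(onz(w,288,146,60))
v1=S[0]-S[2];v2=S[1]-S[3];print(np.linalg.norm(v1),np.linalg.norm(v2),np.arctan2(v1[1],v1[0]),np.arctan2(v2[1],v2[0]))
crop(w["img"],190,40,390,240,"wh0c",3)
E
```

```text
[[ 627.7 -337.8]
 [ 616.1 -231.6]
 [ 508.8 -242.6]
 [ 521.8 -349.6]] [ 568.59592862 -290.41586293]
[ 570.78874334 -290.29410236   60.        ]
152.29356956157753 151.06102541490196 -0.6750624258805207 0.89611749308181
```

View pics/wh0c.png

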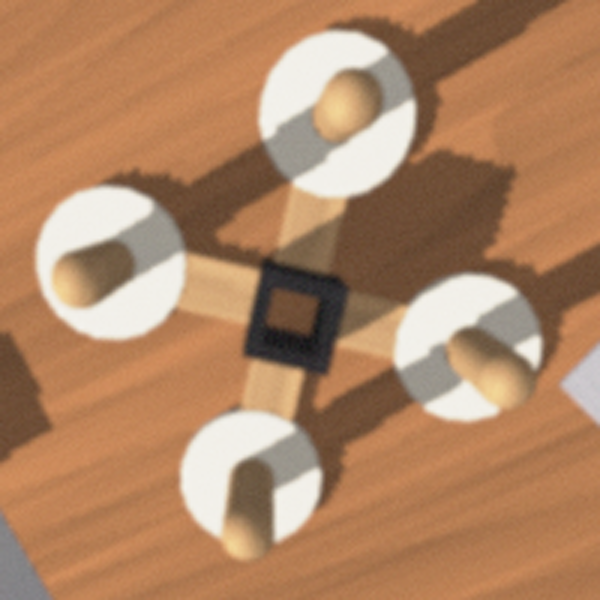

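```bash
cat > pair.py <<'E'
from h import *
def pair(x,y,z,yaw,zt,tag,half=40,order=(0,np.pi)):
    ims=[]
    for i,o in enumerate(order):
        robot.move_ptp([x,y,z],DOWN(yaw+o))
        w=cam("wrist",f"{tag}{i}"); np.save(f"{tag}{i}.npy",w,allow_pickle=True)
        p=proj(w,(x,y,zt)); u,v=int(p[0])-half,int(p[1])-half; print(i,u,v,"scale",400/(2*half))
        ims.append(cv2.resize(w["img"][v:v+2*half,u:u+2*half],(400,400),interpolation=cv2.INTER_CUBIC))
    cv2.imwrite(f"pics/{tag}.png",np.hstack(ims))
E
python3 - <<'E'
from pair import *
pair(569.5,-290,230,-0.675,60,"hb")
print(robot.current_t())
E
```

```text
0 238 147 scale 5.0
1 238 149 scale 5.0
22.4833
```

View pics/hb.png

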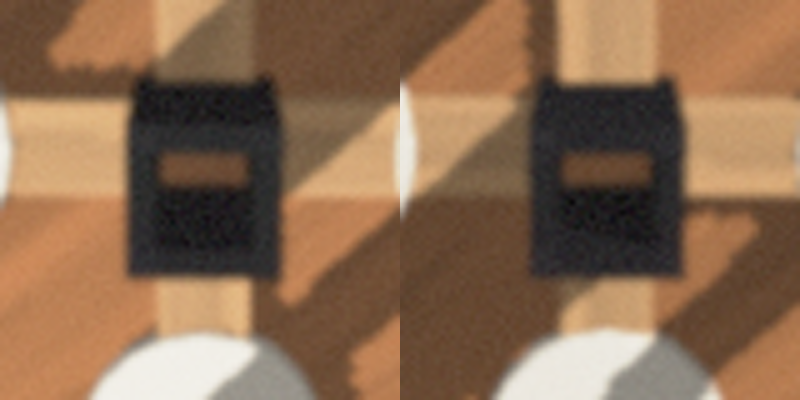

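```bash
python3 - <<'E'
from h import *
a=np.load("hb0.npy",allow_pickle=True).item();b=np.load("hb1.npy",allow_pickle=True).item()
A=quad(a,[(129,124),(281,124),(279,276),(128,276)],5,(238,147),60)
B=quad(b,[(131,125),(284,125),(282,277),(131,277)],5,(238,149),60)
c=(A+B)/2;print(c)
y=-0.675+np.pi
robot.move_gripper(0.6)
robot.move_linear([*c,130],DOWN(y))
print(robot.move_linear([*c,26],DOWN(y),speed=80,f_stop=6),robot.current_tcp_pos())
robot.move_gripper(0.0);print(robot.current_gripper_width()*93, robot.current_contact_force().round(2),robot.current_tcp_pos().round(2))
robot.move_linear([*c,150],DOWN(y),speed=100)
print(robot.current_contact_force().round(2))
cam("wrist","wl");print(robot.current_t())
E
```

```text
[ 569.3 -290. ] [30.7 32.1 31.4 32.1] [0.898, 0.9, 0.898, 0.879]
[ 570.1 -289.5] [31.2 32.3 31.6 32.3] [0.895, 0.897, 0.896, 0.883]
[ 569.66276057 -289.77999679]
False [ 570.08484216 -290.0818715    26.67532056]
32.37543345369327 [ 0.88 -0.47  1.15] [ 569.82 -289.75   26.22]
[-0.31 -0.05 -6.06]
27.05
```

View pics/wl.png

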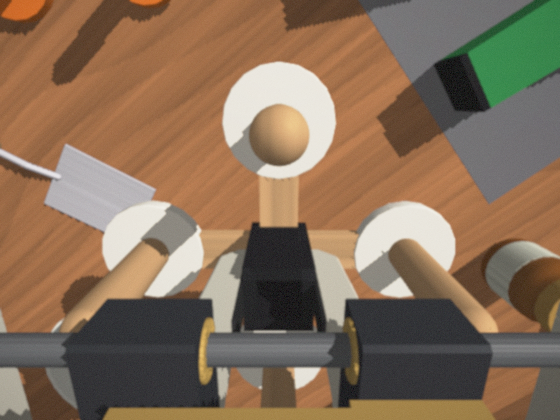

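```bash
python3 - <<'E'
from h import *
y=-0.16+np.pi; c=[547.2,254.2]
robot.move_linear([547.2,254.2,160],DOWN(y),speed=220)
robot.move_linear([*c,100],DOWN(y),speed=80); robot.sleep(0.3)
print(robot.current_tcp_pos().round(2),robot.current_contact_force().round(2))
cam("side","pre")
print(robot.move_linear([*c,80],DOWN(y),speed=25,f_stop=8),robot.current_tcp_pos().round(2),robot.current_contact_force().round(2),robot.current_ft_torque().round(2))
print(robot.current_t())
E
```

```text
[547.44 254.29 100.48] [ 1.17  0.16 -5.57]
False [547.36 254.24  80.15] [ 0.2   0.16 -4.85] [ 0.05 -0.12  0.01]
31.875
```

Entered cleanly. Down the rest.

```bash
python3 - <<'E'
from h import *
y=-0.16+np.pi; c=[547.2,254.2]
print(robot.move_linear([*c,41.5],DOWN(y),speed=30,f_stop=10),robot.current_tcp_pos().round(2),robot.current_contact_force().round(2))
robot.move_gripper(0.55); print(robot.current_contact_force().round(2))
robot.move_linear([*c,140],DOWN(y),speed=120)
robot.move_ptp([400,190,290],DOWN(0.3))
cam("wrist","in");cam("side","ins");cam("scene","insc");print(robot.current_t())
a=cv2.imread("pics/in.png");b=cv2.imread("pics/ins.png");
cv2.imwrite("pics/in2.png",np.hstack([cv2.resize(a,(400,300)),cv2.resize(b[150:330,180:420],(400,300))]))
E
```

```text
False [547.14 254.18  42.2 ] [-3.94 -0.56  4.06]
[-0.11 -0.2  -0.57]
37.2167
```

View pics/in2.png

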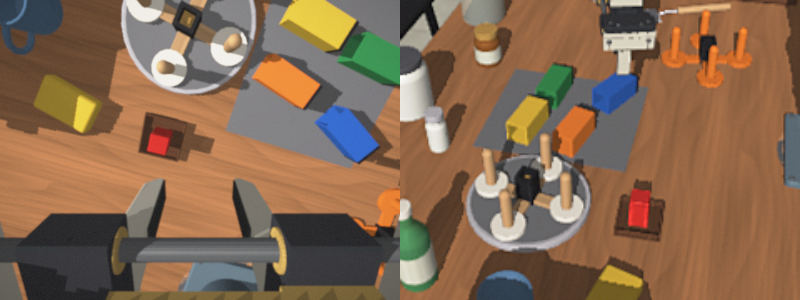

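```bash
python3 - <<'E'
from h import *
robot.move_ptp([470,0,330],DOWN(0.0))
w=cam("wrist","t0");np.save("t0.npy",w,allow_pickle=True)
print(w["eye"],robot.current_t(),robot.current_tcp_pos())
crop(w["img"],130,0,430,240,"t0c",2.6)
E
```

```text
[553.76093851   0.7833959  496.22822627] 38.1083 [469.51359161   1.21171677 329.68606777]
```

View pics/t0.png

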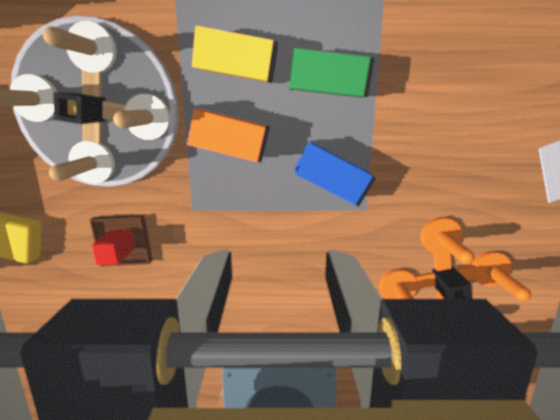

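View pics/t0c.png

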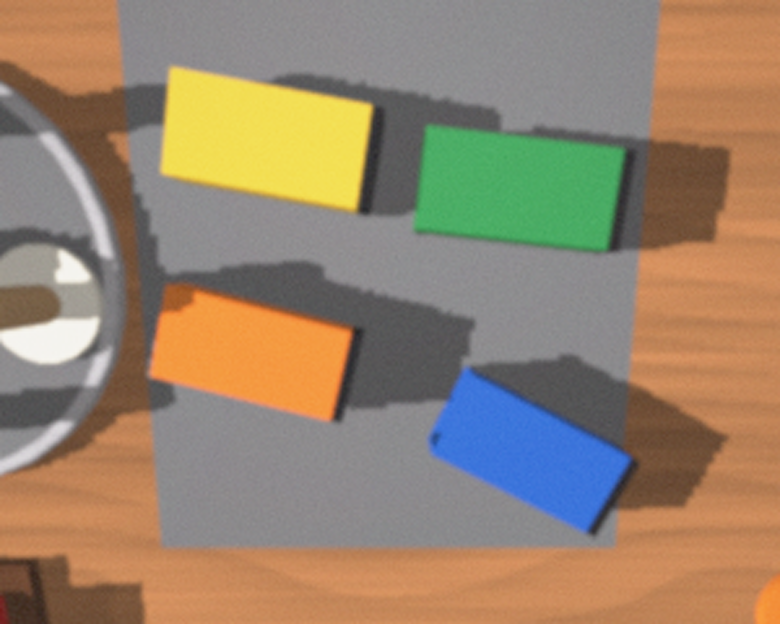

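```bash
cat > tum.py <<'E'
from h import *
def tum(w,pts,k,o,z=46):
    # pts: mouthA, bottomA, bottomB, mouthB (coloured top face)
    P=np.array([onz(w,o[0]+a/k,o[1]+b/k,z)[:2] for a,b in pts])
    m=(P[0]+P[3])/2;b=(P[1]+P[2])/2;d=(m-b)/np.linalg.norm(m-b)
    print("len",np.linalg.norm(m-b).round(1),"wid",np.linalg.norm(P[0]-P[3]).round(1),np.linalg.norm(P[1]-P[2]).round(1),"mouth",m.round(1),"C",(m-50*d).round(1),"ang",np.arctan2(d[1],d[0]).round(3))
    return m-50*d,np.arctan2(d[1],d[0])
E
python3 - <<'E'
from tum import *
w=np.load("t0.npy",allow_pickle=True).item()
for n,p in dict(yel=[(170,67),(374,104),(358,212),(161,175)],grn=[(426,125),(626,149),(611,250),(415,231)],org=[(168,283),(355,327),(337,421),(149,376)],blu=[(465,367),(632,460),(592,533),(431,452)]).items():
    print(n); tum(w,p,2.6,(130,0))
E
```

```text
yel
len 95.3 wid 46.7 47.8 mouth [617.7 104.5] C [609.3  55.2] ang 1.402
grn
len 95.8 wid 47.1 45.4 mouth [593.  -15.4] C [588.  -65.2] ang 1.471
org
len 96.5 wid 47.3 48.4 mouth [522.5 115.3] C [511.1  66.6] ang 1.34
blu
len 99.6 wid 46.9 44.0 mouth [482.4 -30.9] C [459.2 -75.2] ang 1.088
```

```bash
cat > plan.py <<'E'
from h import *
Z=np.array([0,0,1.])
T=dict(yel=((609.3,55.2),1.402),grn=((588,-65.2),1.471),org=((511.1,66.6),1.34),blu=((459.2,-75.2),1.088))
WC=np.array([547.2,254.2]);WY=-0.16
def peg(k): 
    a=WY+k*np.pi/2; return WC+75*np.array([np.cos(a),np.sin(a)])
def eul(x,y,z): return R.from_matrix(np.c_[x,y,z]).as_euler('xyz')
def grasp_ori(ang,th,s):
    m=np.array([np.cos(ang),np.sin(ang),0]); z=-np.cos(th)*Z+np.sin(th)*m; y=s*np.cross(Z,m)
    return eul(np.cross(y,z),y,z),z,m
def place_ori(hd,th,s):
    h=np.array([np.cos(hd),np.sin(hd),0]); z=np.cos(th)*h-np.sin(th)*Z; y=-s*np.cross(Z,h)
    return eul(np.cross(y,z),y,z),z
def gpose(C,ang,th,s,g,zg=26,back=0):
    o,z,m=grasp_ori(ang,th,s); gp=np.array([*C,zg])-g*m; return gp+(19-back)*z,o
def ppose(P,hd,th,s,g,dz=0,zg=26,back=0):
    # zg: height of grasp pt above tumbler axis was zg-23 -> offset in place along -h... 
    o,z=place_ori(hd,th,s); h=np.array([np.cos(hd),np.sin(hd),0])
    # in grasp: gp = C - g*m + (zg-23)*Z ; mapping m->-Z, Z->-h
    gp=np.array([*P,26+50+dz])+g*Z-(zg-23)*h; return gp+(19-back)*z,o
E
python3 - <<'E'
from plan import *
f=lambda p,o:robot.inverse_kinematics(p,o)
t=robot.current_t()
for th in np.radians([25,35,45,55]):
  for s in (1,-1):
    print("theta",np.degrees(th).round(),"s",s)
    for n,(C,a) in T.items():
        q=f(*gpose(C,a,th,s,15)); qb=f(*gpose(C,a,th,s,15,back=100)); print("  ",n,None if q is None else q.round(2),None if qb is None else qb.round(2))
    for k in range(4):
        out=[]
        for hd in np.arange(-1.2,2.0,.2):
            if all(f(*ppose(peg(k),hd,th,s,15,dz=d)) is not None for d in(0,100)): out.append(round(float(hd),1))
        print("   peg",k,peg(k).round(),out)
print(robot.current_t()-t)
E
```

```text
theta 25.0 s 1
   yel [-0.37  0.59  1.69  0.51  1.01  2.64] [-0.44  0.47  1.62  0.45  1.21  2.68]
   grn [-0.56  0.62  1.63  0.43  1.13  2.45] [-0.62  0.53  1.53  0.39  1.33  2.48]
   org [-0.42  0.46  1.97  0.56  0.89  2.55] [-0.51  0.31  1.89  0.47  1.12  2.62]
   blu [-0.77  0.41  2.07  0.55  0.88  2.45] [-0.86  0.25  1.98  0.45  1.13  2.52]
   peg 0 [621. 242.] [-1.2, -1.0, -0.2, -0.0, 0.2, 0.4, 0.6, 0.8, 1.0, 1.2, 1.4, 1.6, 1.8]
   peg 1 [559. 328.] [-1.2, -1.0, -0.8, -0.0, 0.2, 0.4, 0.6, 0.8, 1.0, 1.2, 1.4, 1.6, 1.8]
   peg 2 [473. 266.] [-1.2, -1.0, -0.8, -0.0, 0.2, 0.8, 1.0, 1.2, 1.4, 1.6, 1.8]
   peg 3 [535. 180.] [-1.2, -1.0, -0.2, -0.0, 0.2, 0.6, 0.8, 1.0, 1.2, 1.4, 1.6, 1.8]
theta 25.0 s -1
   yel [-0.37  0.59  1.69  0.51  1.01 -0.51] [-0.44  0.47  1.62  0.45  1.21 -0.47]
   grn [-0.56  0.62  1.63  0.43  1.13 -0.69] [-0.62  0.53  1.53  0.39  1.33 -0.66]
   org [-0.42  0.46  1.97  0.56  0.89 -0.59] [-0.51  0.31  1.89  0.47  1.12 -0.52]
   blu [-0.77  0.41  2.07  0.55  0.88 -0.69] [-0.86  0.25  1.98  0.45  1.13 -0.62]
   peg 0 [621. 242.] [-1.2, -1.0, -0.2, -0.0, 0.2, 0.4, 
[... 3859 characters left out ...]
33 -0.95] [-0.71  0.73  1.6   0.78  1.48 -0.9 ]
   grn [-0.74  0.85  1.52  0.72  1.5  -0.98] [-0.84  0.82  1.38  0.66  1.67 -0.93]
   org [-0.7   0.7   1.97  0.89  1.22 -1.12] [-0.84  0.61  1.9   0.75  1.39 -1.05]
   blu [-1.06  0.68  2.04  0.82  1.22 -1.2 ] [-1.2   0.58  1.95  0.68  1.4  -1.12]
   peg 0 [621. 242.] [-1.2, -1.0, -0.8, -0.6, -0.4, -0.2, -0.0, 0.4, 0.6, 1.0, 1.2, 1.4, 1.6, 1.8]
   peg 1 [559. 328.] [-1.2, -1.0, -0.8, -0.6, -0.4, -0.2, -0.0, 0.2, 0.6, 0.8, 1.0, 1.2, 1.4, 1.6, 1.8]
   peg 2 [473. 266.] [-1.2, -1.0, -0.8, -0.6, -0.4, -0.2, -0.0, 0.6, 0.8, 1.0, 1.2, 1.4, 1.6, 1.8]
   peg 3 [535. 180.] [-1.2, -1.0, -0.8, -0.6, -0.4, -0.2, 0.4, 0.6, 0.8, 1.0, 1.2, 1.4, 1.6, 1.8]
0.0
```

```bash
python3 - <<'E'
from plan import *
w=np.load("t0.npy",allow_pickle=True).item()
for p in [(441,237),(398,286),(492,268)]: print(onz(w,*p,10).round())
print("hub",onz(w,453,287,60).round())
th=np.radians(45)
for s in (1,-1):
  for k in (1,0,2,3):
    for hd in (.7,.9,1.1):
      print(s,k,hd,*[ (lambda q:None if q is None else q.round(2))(robot.inverse_kinematics(*ppose(peg(k),hd,th,s,15,dz=d))) for d in (0,100)])
E
```

```text
[ 353. -253.   10.]
[ 266. -195.   10.]
[ 299. -343.   10.]
hub [ 294. -256.   60.]
1 1 0.7 [ 0.15  0.37  2.16  1.8   0.39 -0.65] [0.15 0.17 2.06 1.11 0.42 0.09]
1 1 0.9 [ 0.05  0.4   2.11  1.49  0.56 -0.57] [ 0.05  0.21  2.02  1.09  0.64 -0.1 ]
1 1 1.1 [-0.01  0.43  2.03  1.27  0.73 -0.56] [-0.01  0.26  1.94  1.03  0.83 -0.23]
1 0 0.7 [-0.07  0.41  2.08  1.52  0.51 -0.54] [-0.07  0.23  1.99  1.09  0.59 -0.04]
1 0 0.9 [-0.14  0.45  2.    1.29  0.69 -0.52] [-0.14  0.28  1.92  1.04  0.79 -0.18]
1 0 1.1 [-0.18  0.49  1.91  1.12  0.85 -0.54] [-0.18  0.34  1.83  0.96  0.97 -0.28]
1 2 0.7 [-0.02  0.25  2.4   1.84  0.5  -0.86] [-0.02 -0.01  2.28  1.16  0.53 -0.09]
1 2 0.9 [-0.13  0.28  2.34  1.51  0.65 -0.79] [-0.13  0.03  2.23  1.1   0.75 -0.25]
1 2 1.1 [-0.19  0.32  2.26  1.27  0.79 -0.76] [-0.19  0.1   2.16  1.01  0.93 -0.38]
1 3 0.7 [-0.27  0.3   2.3   1.53  0.62 -0.75] [-0.27  0.07  2.19  1.11  0.71 -0.22]
1 3 0.9 [-0.33  0.34  2.21  1.28  0.77 -0.72] [-0.33  0.13  2.12  1.03  0.89 -0.34]
1 3 1.1 [-0.36  0.39  2.11  1.1   0.91 -0.72] [-0.36  0.21  2.02  0.94  1.06 -0.44]
-1 1 0.7 [0.15
[... 287 characters left out ...]
9  1.09  0.59  3.1 ]
-1 0 0.9 [-0.14  0.45  2.    1.29  0.69  2.62] [-0.14  0.28  1.92  1.04  0.79  2.97]
-1 0 1.1 [-0.18  0.49  1.91  1.12  0.85  2.6 ] [-0.18  0.34  1.83  0.96  0.97  2.86]
-1 2 0.7 [-0.02  0.25  2.4   1.84  0.5   2.28] [-0.02 -0.01  2.28  1.16  0.53  3.05]
-1 2 0.9 [-0.13  0.28  2.34  1.51  0.65  2.36] [-0.13  0.03  2.23  1.1   0.75  2.89]
-1 2 1.1 [-0.19  0.32  2.26  1.27  0.79  2.38] [-0.19  0.1   2.16  1.01  0.93  2.76]
-1 3 0.7 [-0.27  0.3   2.3   1.53  0.62  2.39] [-0.27  0.07  2.19  1.11  0.71  2.92]
-1 3 0.9 [-0.33  0.34  2.21  1.28  0.77  2.42] [-0.33  0.13  2.12  1.03  0.89  2.8 ]
-1 3 1.1 [-0.36  0.39  2.11  1.1   0.91  2.42] [-0.36  0.21  2.02  0.94  1.06  2.7 ]
```

```bash
cat > act.py <<'E'
from plan import *
def pick(C,a,thd,g=15,s=1):
    th=np.radians(thd)
    p0,o=gpose(C,a,th,s,g,back=110); p1,_=gpose(C,a,th,s,g)
    robot.move_gripper(0.85); robot.move_ptp(p0,o)
    r=robot.move_linear(p1,o,speed=90,f_stop=6); print("in",r,robot.current_tcp_pos().round(1),p1.round(1))
    if r: return False
    robot.move_gripper(0.0); print("width",robot.current_gripper_width()*93)
    robot.move_linear(p1+[0,0,160],o,speed=150); print("F",robot.current_contact_force().round(2))
    return True
def place_pre(k,hd,thd,g=15,s=1):
    th=np.radians(thd)
    p,o=ppose(peg(k),hd,th,s,g,dz=130); robot.move_ptp(p,o); robot.sleep(.2)
    print("pre",robot.current_tcp_pos().round(1),p.round(1),robot.current_qpos().round(2))
def place(k,hd,thd,g=15,s=1):
    th=np.radians(thd)
    p,o=ppose(peg(k),hd,th,s,g,dz=12); r=robot.move_linear(p,o,speed=90,f_stop=5); print("down",r)
    if r: print(robot.current_tcp_pos(),p); return
    p,o=ppose(peg(k),hd,th,s,g,dz=-2); r=robot.move_linear(p,o,speed=25,f_stop=3); c=robot.current_tcp_pos(); print("seat",r,c.round(1),"dz",round(c[2]-p[2]-2,1),robot.current_contact_force().round(1))
def release(k,hd,thd,g=15,s=1,w=.7):
    th=np.radians(thd); z=place_ori(hd,th,s)[1]
    robot.move_gripper(w); c=robot.current_tcp_pos(); robot.move_linear(c-110*z,None,speed=110); robot.move_linear(c-110*z+[0,0,60],None,speed=200)
E
python3 - <<'E'
from act import *
for k,t in ((1,45),(0,45),(2,30),(3,45)): print([ (lambda q:None if q is None else q.round(2))(robot.inverse_kinematics(*ppose(peg(k),1.1,np.radians(t),1,15,dz=d))) for d in (130,)])
print(pick(*T["grn"],45)); print(robot.current_t())
place_pre(1,1.1,45)
cam("side","g1");cam("scene","g1s");print(robot.current_t())
a=cv2.imread("pics/g1.png");b=cv2.imread("pics/g1s.png");
cv2.imwrite("pics/g2.png",np.hstack([cv2.resize(a,(400,300)),cv2.resize(b,(400,300))]))
E
```

```text
[array([-0.01,  0.22,  1.91,  0.97,  0.87, -0.14])]
[array([-0.18,  0.3 ,  1.79,  0.92,  1.01, -0.21])]
[array([-0.35,  0.14,  2.26,  1.28,  1.12, -0.73])]
[array([-0.36,  0.16,  1.99,  0.91,  1.11, -0.37])]
in False [588.2 -67.4  12.9] [587.8 -66.8  12.6]
width 45.57733153853766
F [-0.08  0.42 -1.  ]
True
43.175
pre [564.2 337.2 207.5] [563.9 337.5 207.6] [-0.01  0.22  1.91  0.97  0.88 -0.14]
45.65
```

View pics/g2.png

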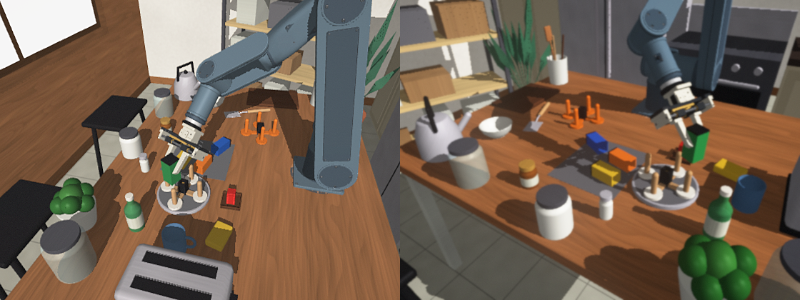

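```bash
python3 - <<'E'
from act import *
place(1,1.1,45); cam("side","g3"); cam("scene","g3s")
a=cv2.imread("pics/g3.png")[140:320,180:420];b=cv2.imread("pics/g3s.png")[150:330,240:480]
cv2.imwrite("pics/g4.png",np.hstack([cv2.resize(a,(400,300)),cv2.resize(b,(400,300))]));print(robot.current_t())
E
```

```text
down False
seat True [563.9 337.7  77.7] dz 0.1 [1.5 0.9 2.3]
47.7
```

View pics/g4.png

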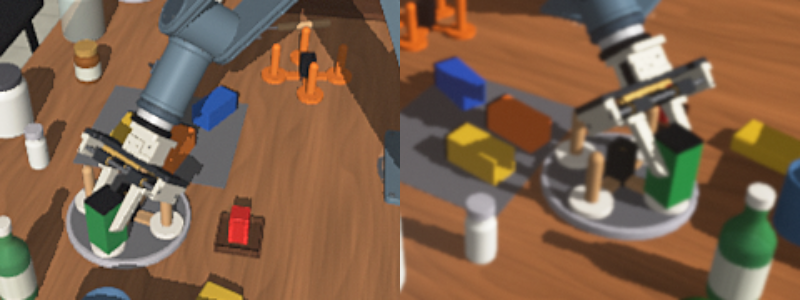

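```bash
python3 - <<'E'
from act import *
release(1,1.1,45)
robot.move_ptp([470,0,330],DOWN(0.0))
w=cam("wrist","t1");np.save("t1.npy",w,allow_pickle=True)
crop(w["img"],0,0,430,240,"t1c",1.8);print(robot.current_t())
E
```

```text
51.3167
```

View pics/t1c.png

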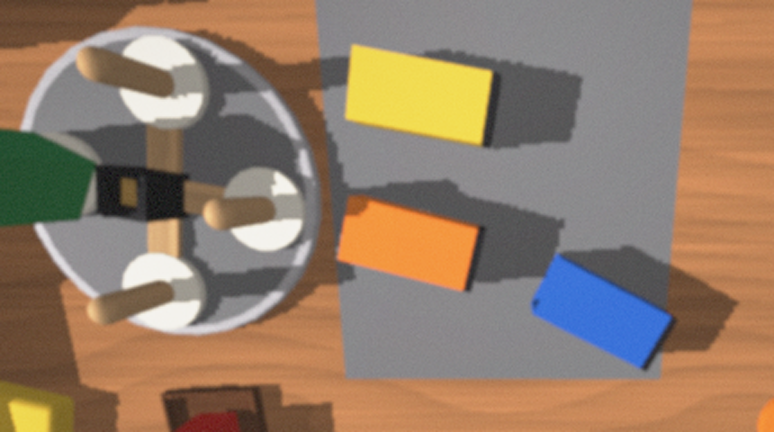

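```bash
python3 - <<'E'
from act import *
if pick(*T["yel"],45):
    place_pre(0,1.1,45); place(0,1.1,45); cam("side","y3"); cam("scene","y3s")
    a=cv2.imread("pics/y3.png")[140:320,180:420];b=cv2.imread("pics/y3s.png")[150:330,240:480]
    cv2.imwrite("pics/y4.png",np.hstack([cv2.resize(a,(400,300)),cv2.resize(b,(400,300))]));print(robot.current_t())
E
```

```text
in False [609.5  53.1  12.9] [609.   53.7  12.6]
width 45.837595272016415
F [-0.82 -0.5  -0.87]
pre [626.1 251.4 207.5] [626.  251.6 207.6] [-0.18  0.3   1.79  0.92  1.01 -0.21]
down False
seat True [626.1 251.6  77.9] dz 0.4 [-0.2  0.4  2.4]
60.675
```

View pics/y4.png

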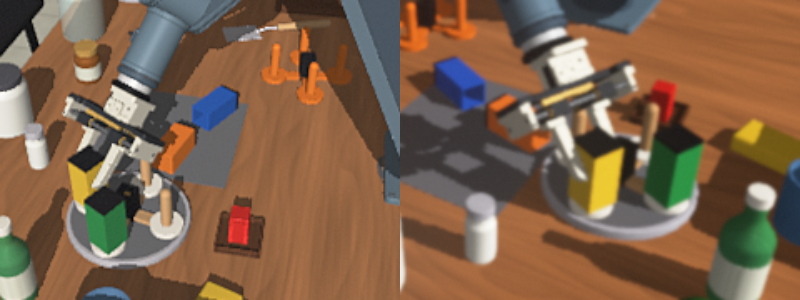

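```bash
python3 - <<'E'
from act import *
release(0,1.1,45)
for d in (130,12,-2): print(robot.inverse_kinematics(*ppose(peg(2),1.1,np.radians(30),1,15,dz=d)).round(2))
robot.move_ptp([440,0,330],DOWN(0.0))
w=cam("wrist","t2");np.save("t2.npy",w,allow_pickle=True)
crop(w["img"],0,0,430,240,"t2c",1.8);print(robot.current_t())
E
```

```text
[-0.35  0.14  2.26  1.28  1.12 -0.73]
[-0.35  0.46  2.36  1.5   1.04 -1.2 ]
[-0.35  0.51  2.36  1.53  1.04 -1.25]
64.325
```

View pics/t2c.png

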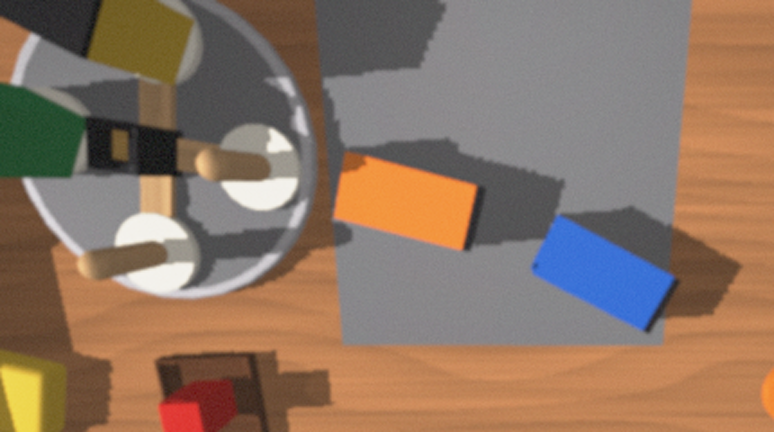

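```bash
python3 - <<'E'
from act import *
w=np.load("t2.npy",allow_pickle=True).item()
tum(w,[(345,152),(478,186),(463,250),(334,218)],1.8,(0,0)) if 0 else None
from tum import tum
tum(w,[(345,152),(478,186),(463,250),(334,218)],1.8,(0,0)); B=tum(w,[(558,213),(676,280),(646,331),(534,268)],1.8,(0,0))
if pick(*T["blu"],30):
    place_pre(2,1.1,30); place(2,1.1,30); cam("side","b3"); cam("scene","b3s")
    a=cv2.imread("pics/b3.png")[140:320,180:420];b=cv2.imread("pics/b3s.png")[150:330,240:480]
    cv2.imwrite("pics/b4.png",np.hstack([cv2.resize(a,(400,300)),cv2.resize(b,(400,300))]));print(robot.current_t())
E
```

```text
len 95.3 wid 46.1 46.1 mouth [522.  115.5] C [510.1  67. ] ang 1.332
len 99.8 wid 42.6 43.4 mouth [483.6 -31.7] C [459.7 -75.6] ang 1.071
in False [456.9 -80.5   9.9] [456.6 -80.1   9.5]
width 45.90620965732004
F [ 0.22 -0.33 -1.34]
pre [479.4 278.  211.5] [479.3 278.1 211.5] [-0.35  0.14  2.26  1.28  1.12 -0.73]
down False
seat True [479.4 278.2  79.6] dz -1.9 [ 0.1 -0.2  2.6]
74.1833
```

View pics/b4.png

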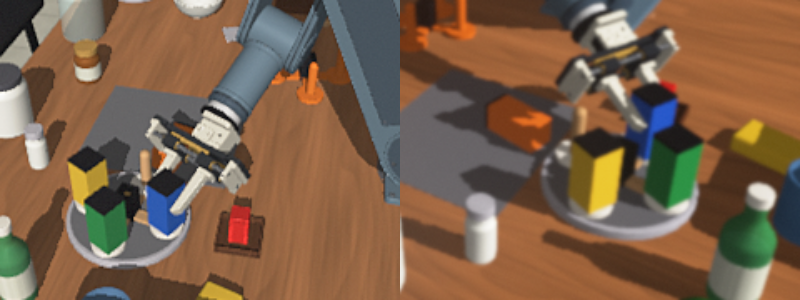

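```bash
python3 - <<'E'
from act import *
release(2,1.1,30)
if pick((510.6,66.8),1.337,45):
    place_pre(3,1.1,45); place(3,1.1,45); cam("side","o3"); cam("scene","o3s")
    a=cv2.imread("pics/o3.png")[140:320,180:420];b=cv2.imread("pics/o3s.png")[150:330,240:480]
    cv2.imwrite("pics/o4.png",np.hstack([cv2.resize(a,(400,300)),cv2.resize(b,(400,300))]));print(robot.current_t())
E
```

```text
in False [510.6  64.8  12.8] [510.2  65.3  12.6]
width 45.72397718459023
F [-0.58  0.15 -1.07]
pre [540.  189.3 207.5] [540.  189.5 207.6] [-0.36  0.16  1.99  0.91  1.11 -0.37]
down False
seat True [539.9 189.7  78.1] dz 0.5 [0.2 0.7 1.2]
87.3083
```

View pics/o4.png

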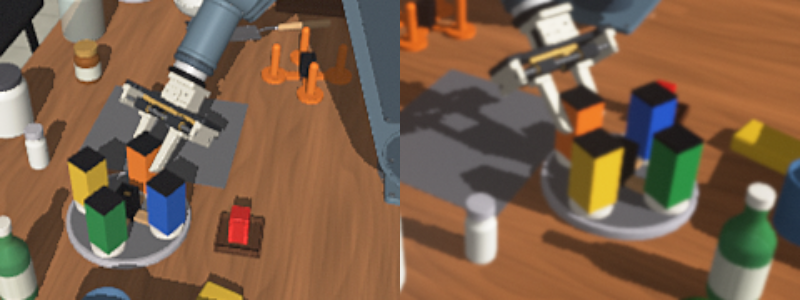

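```bash
python3 - <<'E'
from act import *
release(3,1.1,45)
robot.move_ptp([400,150,340],DOWN(0.3)); robot.sleep(0.5)
s=cam("scene","f_sc");d=cam("side","f_si");w=cam("wrist","f_w");np.save("f.npy",[s,d,w],allow_pickle=True)
a=cv2.resize(d["img"][150:310,200:350],(400,427),interpolation=cv2.INTER_CUBIC);b=cv2.resize(s["img"][170:300,290:430],(400,427),interpolation=cv2.INTER_CUBIC)
cv2.imwrite("pics/f.png",np.hstack([a,b]));print(robot.current_t())
for n,P in dict(cap=(347.9,247.5,62)).items(): print(n,proj(s,P),proj(d,P))
for k,nm in enumerate(["yel","grn","blu","org"]):
    P=[*peg(k),126]; A=proj(d,P);B=proj(s,P); print(nm,((A-[200,150])*400/150).round(),((B-[290,170])*400/140+[400,0]).round())
E
```

```text
91.725
cap [397.91209253 202.28928868] [324.22154402 267.38009651]
yel [ 84. 224.] [595. 187.]
grn [112. 290.] [733. 179.]
blu [211. 262.] [692. 103.]
org [177. 200.] [566. 110.]
```

View pics/f.png

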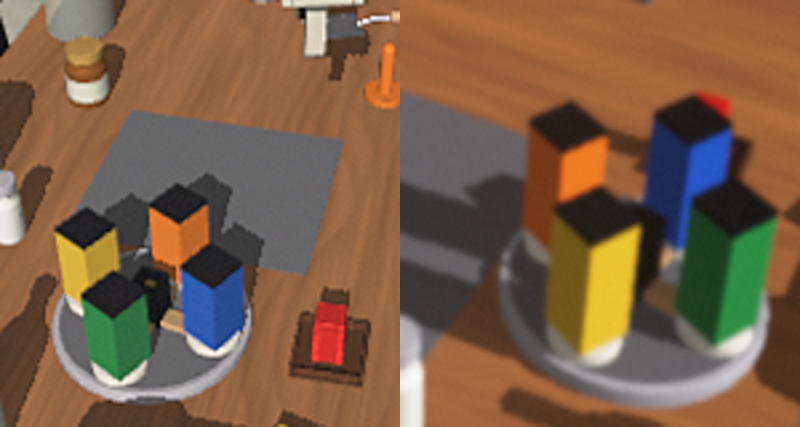

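View pics/f_w.png

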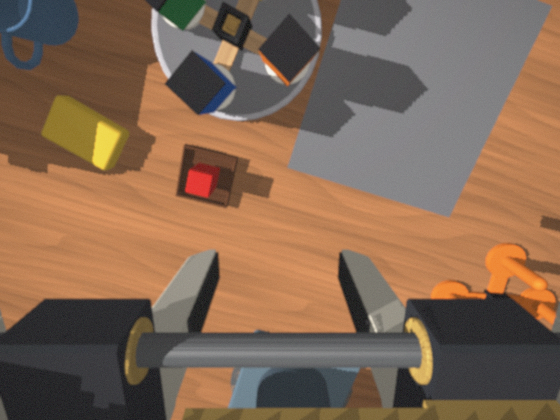

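View pics/f_si.png

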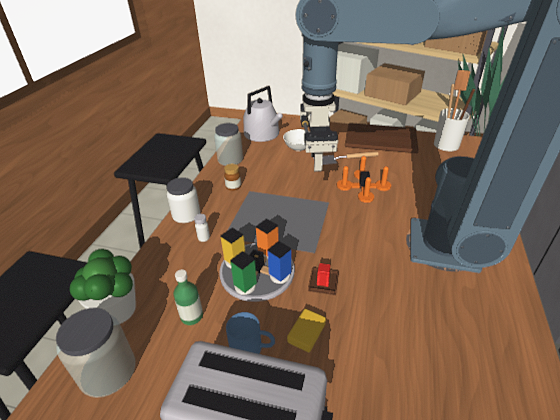

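```bash
python3 - <<'E'
from h import *
robot.hand_in(); print(robot.current_t())
E
```

```text
the job is handed in; nothing more can be done
the job is handed in; nothing more can be done
```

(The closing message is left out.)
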